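# Pin the sliding carriage of the sloping sample stage

### The job

Lock the carriage of the sloping sample stage at its left-hand hole: lift the tray of washers off the pin box and set it aside on the bench, keeping it level, slide the carriage along until its hole lines up with the left-hand hole of the bed (left as seen from the robot), and drive the locking pin from the box through both holes, fully home. Then put the tray back on top of the pin box, square on its rim, and leave the beaker, dropper bottle and small carton where they stand.

Things in the scene. Friction and masses are not known exactly. Their poses are not given: they have to be found in the camera images.
- stage_bed: Aluminium bed plate, 120 x 310 (y) x 10 mm, fixed, sloping 30 degrees, low edge to the robot. Origin: centre of its underside, 100 mm over the bench; x up the slope, y along the bed to the left, z its normal. Two 14.2 mm through holes at x = 0, y = +55 mm (left) and -55 mm. Guide strips on the long edges stand 14 mm above it. Stands on posts on a grey base, 160 x 320 mm.
- left_hole (a point): Centre of the bed's left-hand hole at the plate's upper face; axes as the bed's (z is the hole's axis, outwards). The carriage must be pinned here.
- carriage (a joint): Position of the dark steel carriage along the bed's y (m); it equals the bed y of the carriage's hole, so +0.055 is lined up with the left-hand hole. Travel -0.075 to +0.082; starts between -0.070 and -0.010. Slides stiffly (about 4 N) and stays where it is left.
- carriage_hole (a point): Centre of the carriage's 14.2 mm through hole at its upper face, which is 9 mm above the bed's upper face; axes as the bed's. The carriage is a dark steel plate, 94 mm up the slope x 97 mm along the bed x 8 mm thick, 1 mm above the bed; it reaches 22 mm left of the hole and 75 mm right of it.
- carriage_grip (a point): Point for gripping the carriage's black fin, 55 mm to the right of the carriage's hole and 25 mm above the plate's upper face; axes as the bed's. The fin is 14 mm thick along the bed's y, 36 mm wide up the slope, and its top is 13 mm above this point.
- pin_head (a point): Grip point on the locking pin's dark square head (20 x 20 mm, 44 mm long, flats square to its x and y), on the axis, 24 mm above the shoulder; z from nose to head. Bright shank 12 mm diameter, 45 mm long, tapered nose. 0.1 kg. Starts upright, nose down, loose in the 14.5 mm hole of a block (40 x 40 mm, top 52 mm over the bench) in the middle of the pin box, shoulder on the block, flats parallel to the box.
- pin_shoulder (a point): Underside of the pin's head, on the axis, where the shank starts (45 mm above the nose); fully home it sits on the carriage's upper face.
- pin_nose (a point): Lower end of the pin's shank, on the axis; z runs from nose to head.
- box_rim (a point): Centre of the open top of the grey pin box, in the plane of its rim. Box 100 mm (x) x 120 mm (y) x 102 mm high, walls 5 mm, fixed on the bench; axes as the box's, z up. The top of the pin stands 6 mm below this plane.
- tray_bar (a point): Centre of the carrying bar over the middle of the white tray, 57 mm above its underside; axes as the tray's. Bar: 76 mm along x, 12 mm thick (y), 14 mm high, on two posts 30 mm either side. Tray 100 (x) x 120 (y) x 28 mm, flat underside, 0.2 kg; starts flat on the pin box's rim, same outline, no lip. Its washers are fixed.
- tray_foot (a point): Centre of the tray's underside; axes as the tray's. Lies 57 mm below the bar's centre.
- beaker: Clear beaker, 55 mm diameter, 69 mm high, bystander behind the work; origin at the centre of its underside.
- dropper_bottle: White dropper bottle, 37 mm diameter, 133 mm high, bystander; origin at the centre of its underside.
- carton: Small upright white carton, 27 x 62 x 76 mm, bystander; origin at the centre of its underside.
There are look-alikes about, which are no part of the job. There is more than one size of the part that bears tray_bar; the job needs the smaller.

How it is judged:
On the way, in this order (a step that is already met when the one before it is completed fails the run):
1. the tray stands on the bench, level and let go (height (world z) of tray_foot below 0.012 m and angle between tray_foot's own z axis and vertical below 0.1 rad and contact force between the fingers and upper_tray below 0.1 N), for 0.1 s.
2. the pin is fully home through the carriage and the left-hand hole of the bed, and let go (z of pin_nose in the frame of left_hole below -0.03 m and z of pin_shoulder in the frame of carriage_hole below 0.004 m and angle between the z axis of pin_nose and the z axis of left_hole, either way round below 0.15 rad and distance between pin_shoulder and carriage_hole below 0.006 m and value of joint carriage between 0.051 and 0.059 m and contact force between the fingers and anything else below 0.1 N), for 0.1 s.
At the end, for the whole second after the job is handed in: Pin through carriage and left-hand hole (carriage within 4 mm of lined up), shoulder within 4 mm of the carriage face, axis within 0.15 rad of the bed normal; tray flat on the pin box rim (4 mm, 0.06 rad), centred within 15 mm, square within 0.2 rad (z of pin_nose in the frame of left_hole below -0.03 m and z of pin_shoulder in the frame of carriage_hole below 0.004 m and distance between pin_shoulder and carriage_hole below 0.006 m and angle between the z axis of pin_nose and the z axis of left_hole, either way round below 0.15 rad and value of joint carriage between 0.051 and 0.059 m and distance between tray_foot and box_rim below 0.015 m and z of tray_foot in the frame of box_rim between -0.004 and 0.004 m and angle between tray_foot's own z axis and vertical below 0.06 rad and angle between the x axis of tray_foot and the x axis of box_rim, either way round below 0.2 rad); the robot touches nothing.
It fails at once if the tray is tipped more than 0.5 rad (angle between tray_foot's own z axis and vertical above 0.5 rad).
It fails at once if the beaker is moved more than 30 mm (distance of beaker from where it was at the start of the episode above 0.03 m).
It fails at once if the dropper bottle is moved more than 30 mm (distance of dropper_bottle from where it was at the start of the episode above 0.03 m).
It fails at once if the small carton is moved more than 30 mm (distance of carton from where it was at the start of the episode above 0.03 m).
It also fails if it takes over 72 s, if anything falls off the work surface, if the arm or the gripper's body presses on something with over 40 N, if the wrist force passes 120 N, or if a joint passes its speed limit or range.

### The arm

A 6-joint arm with a two-finger parallel gripper is mounted at the origin on a cart in front of the work surface, level with it; the furniture and walls round the work are solid. World frame = base frame: x ahead of the robot, y to its left, z up, the work surface at z = 0. Lengths are in m, angles in rad, forces in N, time in s.
With the tool pointing down it reaches from about 0.275 to 0.75 m from the base axis. Payload 10.2 kg.
Tool frame: the origin (TCP) lies midway between the tips of the shut fingers; the grasp point (between the pads) lies 19 mm behind it; x points along the fingers, y is the direction in which the jaws open and shut, and the axes are right-handed (so a half turn about x gives the same grasp; the last joint's range is limited). The gripper opens to 88 mm and grips with 3 to 60 N. Pads are 18 mm wide; open, the fingers measure 123 mm over their backs; the gripper's body (75 mm by 187 mm) begins 45 mm behind the grasp point.
Start: joints at [-1.561, 0.313, 1.498, -0, 1.331, -0.223], TCP at [0.121, -0.511, 0.239] pointing down, gripper open.
Joint ranges: [-2.94, 2.94], [-0.97, 2.17], [0.19, 2.56], [-1.23, 4.37], [0.02, 3.11], [-2.88, 2.88]. Speed limits (rad/s): [2.39, 2.39, 3.01, 3.14, 3.14, 3.14].

### API

Orientations are given as a 3x3 rotation matrix whose columns are the frame's x, y, z axes.
In Python, from plant import env, hand, status, cams gives the robot as it stands. The module is installed in compiled form; this text tells all that it offers. Calls block until the motion is done:
- env.move_pose(position, orientation): joint-space move of the TCP to a pose.
- env.move_l(position, rotation=None, velocity=0.15): straight line of the TCP; rotation=None keeps the orientation; velocity is the mean speed in m/s.
- env.move_j(angles): joint-space move.
- hand.set_gripper(opening, grip_force=None): finger opening in m; grip_force is the grip in N (None keeps the last); returns when the fingers have stopped.
- env.hold(seconds).
- env.ik(position, orientation): joint angles nearest the present ones, or None.
- status.state(): the state.
- cams.capture(name): name is "side" or "top"; returns a dict with "frame" (420x560x3 uint8, red, green, blue), "z_map" (420x560 float32, m along the optical axis (not along the pixel's ray), 0 where there is no reading), "K" (3x3 intrinsics, pixels), "k1" (the pictures are not rectified: a ray, as slopes to the right and down, at radius r is drawn at 1 + k1 r^2 times it, then the intrinsics apply), "rvec" (rotation vector, rad) and "tvec" (3), from world to camera coordinates, as OpenCV has them. Camera axes: x right, y down, z forward; pixel columns grow to the right and rows downward; lengths in m; the calibration is good to about 2 mm. A picture is of the moment at which its call begins.
A pose or a line that the arm cannot do raises env.MotionError and nothing moves.
- env.close_job(): hands the job in, once; it reports no verdict.
The state is a dict: "time_s": time; "q": joint angles; "dq": joint speeds; "effort": joint torques, N m; "ee_pos": TCP position; "eef_rot": TCP orientation; "ft_force": force on the tool from outside, world axes, zero at the start; "ft_torque": the same for the moment, N m; "gripper_width": finger opening in m.
Only numpy, scipy, OpenCV 4.12 (cv2) and the standard library are available. Lean on these libraries where they do the work, as an engineer would, in place of code of your own. Each camera call takes 0.05 s, during which the arm holds its last target.

## Working session

There is one attempt and no reset: what is moved stays moved. The work goes in short steps, each a Python script; the robot and the scene stay as the last script left them, time stands still between calls to the robot, and variables do not carry over. Pictures are saved under pics/ and viewed, and the job is handed in when it is done.

```bash
mkdir -p pics; ls; python3 - <<'E'
from plant import env, hand, status, cams
import cv2, numpy as np
s=status.state(); print(s)
for n in ("side","top"):
    c=cams.capture(n); cv2.imwrite(f"pics/{n}0.png",c["frame"][:,:,::-1]); np.savez(f"{n}0.npz",**c)
    print(n,c["K"],c["k1"],c["rvec"],c["tvec"])
E
```

```text
pics
{'time_s': 0.0, 'q': array([-1.56141432e+00,  3.13417881e-01,  1.49840880e+00, -9.36975114e-06,
        1.33101269e+00, -2.23380427e-01]), 'dq': array([ 1.56071028e-05,  1.26157576e-03,  1.57578316e-04, -1.47018428e-03,
        9.94737802e-05, -4.27928224e-05]), 'effort': array([-2.36574131e-03, -4.02215302e+01, -2.52270341e+01,  6.92899385e-02,
        3.52300680e-02, -9.95414644e-05]), 'ee_pos': array([ 0.12109341, -0.51059527,  0.23818815]), 'eef_rot': array([[-2.07978379e-05,  2.30668502e-01, -9.73032395e-01],
       [ 1.24657891e-03, -9.73031633e-01, -2.30668348e-01],
       [-9.99999223e-01, -1.21775906e-03, -2.67309535e-04]]), 'ft_force': array([-0.67579533, -1.03401447, -0.13686015]), 'ft_torque': array([-0.03163032, -0.04034053,  0.00916123]), 'gripper_width': 0.08806609462975824}
side [[470.91411845   0.         279.95158057]
 [  0.         470.91411845 214.22739242]
 [  0.           0.           1.        ]] -8.86004934736376e-05 [ 0.72234651 -2.38201615  1.42900004] [0.56251653 0.28211168 1.09835411]
top [[538.69902022   0.         280.73339344]
 [  0.         538.69902022 204.21213443]
 [  0.           0.           1.        ]] -0.0483628021401241 [ 2.18535477 -2.15910968  0.11147058] [0.01625933 0.66734471 1.67278247]
```

View pics/side0.png

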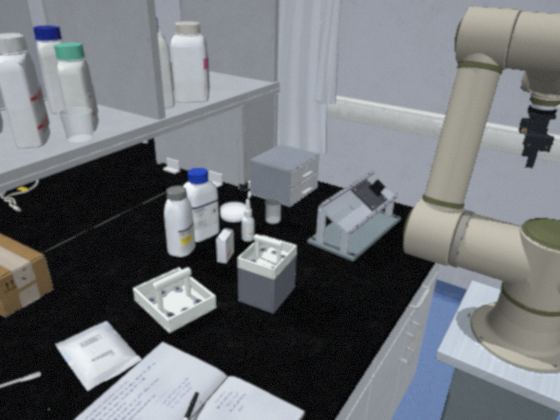

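View pics/top0.png

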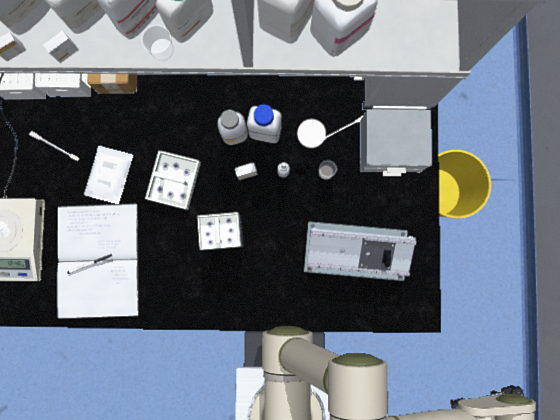

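Side view: the smaller tray sits on the grey pin box near (268,270). The larger look-alike tray is on the bench near (175,298), and the stage is at (355,215). In the top view, the box with the tray is at about (219,231), the bed at (358,250) and the fin at about (386,256). Next I build world point clouds.

```bash
cat > h.py <<'E'
import numpy as np, cv2
def cloud(c):
    K=c["K"];k1=float(c["k1"]);z=c["z_map"]
    v,u=np.mgrid[0:z.shape[0],0:z.shape[1]].astype(float)
    d=np.array([k1,0,0,0,0.])
    p=cv2.undistortPoints(np.stack([u.ravel(),v.ravel()],1)[:,None],K,d)[:,0].reshape(z.shape+(2,))
    P=np.dstack([p[...,0]*z,p[...,1]*z,z])
    R,_=cv2.Rodrigues(c["rvec"]); t=np.ravel(c["tvec"])
    W=(P-t)@R
    W[z==0]=np.nan
    return W
def proj(c,X):
    return cv2.projectPoints(np.asarray(X,float).reshape(-1,3),c["rvec"],c["tvec"],c["K"],np.array([c["k1"],0,0,0,0.]))[0][:,0]
E
python3 - <<'E'
import numpy as np,cv2
from h import *
for n in ("top","side"):
    c=dict(np.load(n+"0.npz")); W=cloud(c)
    f=c["frame"]
    pts=dict(top=[(219,231),(200,215),(240,215),(358,250),(386,256),(370,250),(320,250),(330,170),(284,170),(246,171),(300,300)],side=[(268,270),(265,240),(380,192),(345,215),(273,215),(247,230),(225,245),(170,330)])[n]
    for u,v in pts: print(n,(u,v),W[v,u].round(4),f[v,u])
    # regions
    if n=="top":
        m=(W[...,2]>0.12)&(W[...,2]<0.2); 
        reg=np.zeros_like(m); reg[205:258,190:250]=1; m&=reg
        q=W[m]; print(q.min(0),q.max(0)); h=np.histogram(q[:,2],bins=20); print(h)
        k=m.astype(np.uint8)
        qq=q[(q[:,2]>0.11)&(q[:,2]<.14)]; 
        r=cv2.minAreaRect(qq[:,:2].astype(np.float32)); print("tray rect",r)
        qb=q[q[:,2]>0.15]; print("bar",cv2.minAreaRect(qb[:,:2].astype(np.float32)),qb[:,2].max())
    s=cv2.resize(f[190:300,180:440] if n=="top" else f[160:320,200:440],None,fx=3,fy=3,interpolation=cv2.INTER_CUBIC)
    cv2.imwrite(f"pics/{n}_zoom0.png",s[:,:,::-1])
E
```

```text
top (219, 231) [0.5738 0.2039 0.1589] [219 222 220]
top (200, 215) [ 0.6324  0.2843 -0.0019] [184 179 178]
top (240, 215) [ 0.6342  0.1553 -0.004 ] [33 33 35]
top (358, 250) [ 0.524  -0.2078  0.1193] [174 181 192]
top (386, 256) [ 0.5069 -0.2874  0.1405] [17 18 24]
top (370, 250) [ 0.5242 -0.242   0.1297] [82 82 89]
top (320, 250) [ 0.5229 -0.0951  0.1075] [170 178 189]
top (330, 170) [ 0.7843 -0.1347 -0.001 ] [142 140 140]
top (284, 170) [0.7657 0.0158 0.1007] [148 151 155]
top (246, 171) [0.7643 0.1332 0.0815] [247 249 252]
top (300, 300) [ 0.3651 -0.0407 -0.0018] [19 20 25]
[0.52110772 0.14676667 0.12015351] [0.62984273 0.27433815 0.17543814]
(array([17, 30, 56, 52, 53, 10,  5,  1,  0,  0,  0,  0,  1,  2, 10, 22, 37,
       26,  8,  1]), array([0.12015351, 0.12291774, 0.12568197, 0.12844621, 0.13121044,
       0.13397467, 0.1367389 , 0.13950313, 0.14226736, 0.1450316 ,
       0.14779583, 0.15056006, 0.15332429, 0.15608852, 0.15885275,
       0.16161699, 0.16438122, 0.16714545, 0.16990968, 0.17267391,
       0.17543814]))
tray rect ((0.5758169293403625, 0.20995840430259705), (0.10044090449810028, 0.12108509987592697), 5.670629501342773)
bar ((0.5749260187149048, 0.2095724195241928), (0.07360078394412994, 0.011833133175969124), 6.079851150512695) 0.17543814452919174
side (268, 270) [0.5323 0.2694 0.1262] [182 188 187]
side (265, 240) [0.5792 0.2141 0.1629] [212 220 218]
side (380, 192) [ 0.4876 -0.2955  0.1169] [62 66 71]
side (345, 215) [ 0.5198 -0.1125  0.1051] [156 164 174]
side (273, 215) [ 0.7628 -0.1     0.0338] [143 148 153]
side (247, 230) [0.7677 0.0336 0.0403] [182 187 189]
side (225, 245) [0.7501 0.1593 0.0585] [160 163 170]
side (170, 330) [0.6782 0.4512 0.0057] [170 178 174]
```

```bash
echo
```

```text
(no output)
```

View pics/top_zoom0.png

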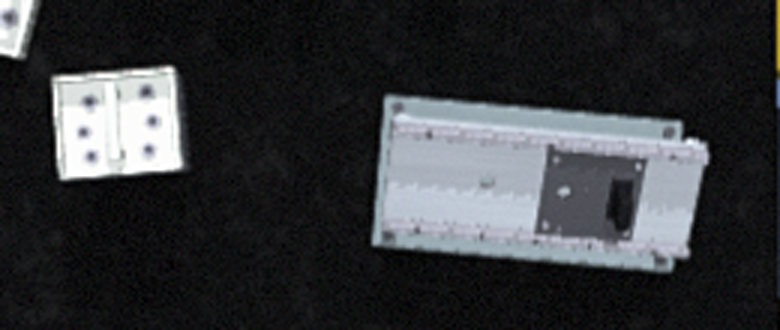

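View pics/side_zoom0.png

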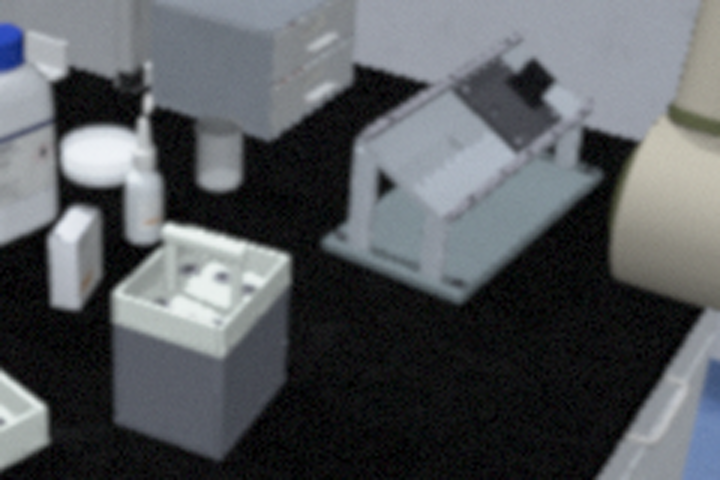

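The tray and bar match the given sizes: 100 x 121 mm, bar top about 0.166, yaw about +5.8°. Now I fit the bed pose and check the calibration for bias against known heights.

```bash
python3 - <<'E'
import numpy as np,cv2
from h import *
from scipy.optimize import least_squares
C={n:dict(np.load(n+"0.npz")) for n in ("top","side")}
Wd={n:cloud(C[n]) for n in C}
for n in C:
    W=Wd[n]; b=(abs(W[...,2])<.02)&(W[...,0]>.35)&(W[...,0]<.7)&(abs(W[...,1])<.5)
    print(n,"bench z",np.median(W[b][:,2]),b.sum())
    # bed points
    m=(W[...,0]>.4)&(W[...,0]<.65)&(W[...,1]<.0)&(W[...,1]>-.4)&(W[...,2]>.06)&(W[...,2]<.2)
    q=W[m]; 
    # plane ransac
    best=None;rng=np.random.default_rng(0)
    for i in range(300):
        a=q[rng.choice(len(q),3,False)]; nn=np.cross(a[1]-a[0],a[2]-a[0]); L=np.linalg.norm(nn)
        if L<1e-6: continue
        nn/=L; d=abs((q-a[0])@nn); s=(d<.003).sum()
        if best is None or s>best[0]: best=(s,nn,a[0])
    s,nn,a=best
    for _ in range(3):
        inl=q[abs((q-a)@nn)<.004]; a=inl.mean(0); nn=np.linalg.svd(inl-a)[2][2]
    nn*=np.sign(nn[2]); print(n,"plane",len(q),len(inl),a,nn,"slope",np.degrees(np.arccos(nn[2])),"yaw",np.degrees(np.arctan2(-nn[1],-nn[0])))
# plane-based pixel intersection for the top view: base rect
W=Wd["top"]; m=(W[...,0]>.38)&(W[...,0]<.7)&(W[...,1]<.03)&(W[...,1]>-.4)&(W[...,2]>.006)&(W[...,2]<.03)
f=C["top"]["frame"].astype(int)
mm=np.zeros(W.shape[:2],np.uint8); mm[195:300,295:425]=(f[195:300,295:425].sum(2)>200)
q=W[(mm>0)]; q=q[np.isfinite(q[:,0])]
print("base rect",np.median(W[(mm>0)&m][:,2]),cv2.minAreaRect(W[(mm>0)&m][:,:2].astype(np.float32)))
s=cv2.resize(C["top"]["frame"][210:290,295:425],None,fx=6,fy=6,interpolation=cv2.INTER_CUBIC)
cv2.imwrite("pics/topbed0.png",s[:,:,::-1])
s=cv2.resize(C["side"]["frame"][160:260,300:410],None,fx=6,fy=6,interpolation=cv2.INTER_CUBIC)
cv2.imwrite("pics/sidebed0.png",s[:,:,::-1])
E
```

```text
top bench z 0.00037859941832386125 27965
top plane 3993 1785 [ 0.51843809 -0.19449036  0.11356752] [-0.50532101  0.09259673  0.85794902] slope 30.91292674354137 yaw -10.38387136165413
side bench z 0.0002010848179332527 22058
side plane 2701 1498 [ 0.51980616 -0.17598063  0.11176187] [-0.50002195  0.09443025  0.86084899] slope 30.58795889187793 yaw -10.694481674811401
base rect 0.012037846559824645 ((0.5236654877662659, -0.21841195225715637), (0.3252124488353729, 0.16261672973632812), 85.544189453125)
```

View pics/topbed0.png

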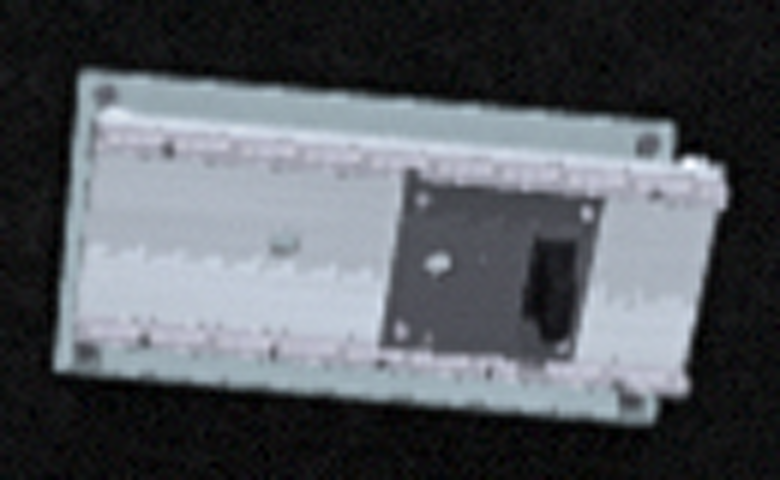

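View pics/sidebed0.png

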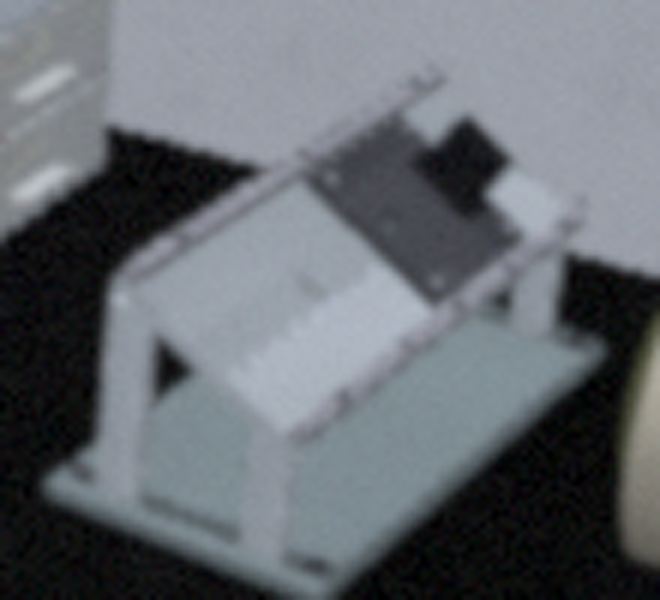

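Top zoom: the left hole is at (284,244), the carriage hole at (438,262) and the fin top at (555,285). The plane yaw of about -10° disagrees with the -4.5° from the base and the edges, because the raised carriage contaminated the fit. I'll fit the bed by reprojection in both views.

```bash
cat > fit.py <<'E'
import numpy as np,cv2
from h import *
from scipy.optimize import least_squares
C={n:dict(np.load(n+"0.npz")) for n in ("top","side")}
def z2p(p,off,s=6): return (np.array(p)+.5)/s-.5+np.array(off)
# bed frame landmarks: name,(x,y,z), carriage-relative flag, top zoom px
T=[((0,.055,.010),0,(284,244)),((0,0,.019),1,(438,262)),
((.047,.022,.019),1,(406,170)),((.047,-.075,.019),1,(606,199)),((-.047,.022,.019),1,(382,347)),((-.047,-.075,.019),1,(574,358)),
((0,.155,.01),0,(80,253)),]
S=[((.047,.022,.019),1,(306,181)),((-.047,.022,.019),1,(436,303)),((0,.055,.01),0,(308,283)),((-.06,.155,.01),0,(287,437))]
def bedR(yaw):
    cy,sy=np.cos(yaw),np.sin(yaw); c,s=np.cos(np.pi/6),.5
    return np.array([[cy,-sy,0],[sy,cy,0],[0,0,1]])@np.array([[c,0,-s],[0,1,0],[s,0,c]])
def world(p,X,f): 
    X=np.array(X)+[0,p[3]*f,0]; return np.array([p[0],p[1],.1])+bedR(p[2])@X
def res(p,full=False,use="ts"):
    o=[]
    if "t" in use:
        for X,f,u in T: o.append(proj(C["top"],world(p,X,f))[0]-z2p(u,(295,210)))
    if "s" in use:
        for X,f,u in S: o.append(proj(C["side"],world(p,X,f))[0]-z2p(u,(300,160)))
    return np.array(o) if full else np.ravel(o)
if __name__=="__main__":
  for use in ("t","s","ts"):
    r=least_squares(res,[.52,-.2,-.08,-.03],kwargs=dict(use=use),loss="soft_l1")
    print(use,r.x,np.degrees(r.x[2])); print(res(r.x,True,use).round(2).tolist())
  np.save("bed.npy",r.x); p=r.x
  # plane check excluding carriage
  for n in C:
    W=cloud(C[n]); L=(W-np.array([p[0],p[1],.1]))@bedR(p[2])
    m=(abs(L[...,0])<.045)&(L[...,1]>p[3]+.035)&(L[...,1]<.145)&(abs(L[...,2])<.03); print(n,"bed z",np.median(L[m][:,2]), np.polyfit(L[m][:,1],L[m][:,2],1))
    m=(abs(L[...,0])<.04)&(L[...,1]<p[3]+.015)&(L[...,1]>p[3]-.04)&(abs(L[...,2])<.035); print(n,"car z",np.median(L[m][:,2]))
    m=(L[...,2]>.040)&(L[...,2]<.075)&(abs(L[...,0])<.05)&(abs(L[...,1])<.14); q=L[m]; print(n,"fin",len(q),q.min(0),q.max(0),np.median(q,0))
  im=C["top"]["frame"][210:290,295:425]; im=cv2.resize(im,None,fx=6,fy=6,interpolation=cv2.INTER_CUBIC)[:,:,::-1].copy()
  for X,f in [((0,.055,.01),0),((0,0,.019),1),((0,-.055,.057),1),((.018,-.048,.057),1),((-.018,-.062,.057),1)]+[((a,b,.0),0) for a in(-.06,.06) for b in (-.155,.155)]+[((a,b,.024),0) for a in(-.06,.06) for b in (-.155,.155)]+[((a,b,.019),1) for a in(-.047,.047) for b in (-.075,.022)]:
    u=(proj(C["top"],world(p,X,f))[0]-[295,210]+.5)*6-.5; cv2.circle(im,tuple(int(v) for v in u.round()),3,(0,0,255) if f else (0,200,0),1)
  cv2.imwrite("pics/ov_top.png",im)
E
python3 fit.py
```

```text
t [ 0.52284033 -0.21495118 -0.04952207 -0.02279936] -2.837405484576134
[[-0.38, 0.76], [0.11, 0.81], [-0.02, 1.83], [-0.69, -1.02], [0.3, -0.28], [0.18, -0.2], [0.4, -2.77]]
s [ 0.5238217  -0.22225712 -0.11639504 -0.01400963] -6.668944328070913
[[-0.04, -1.22], [-0.33, 0.19], [0.55, -0.38], [-0.13, 1.14]]
ts [ 0.52447963 -0.21544806 -0.07648223 -0.02237637] -4.382109079242058
[[-0.23, -0.28], [0.04, 0.45], [0.29, 1.29], [-0.43, -0.67], [-0.12, -0.86], [-0.29, 0.09], [0.63, -4.71], [0.05, -1.24], [0.28, -0.21], [0.04, 0.62], [0.91, 2.51]]
top bed z 0.010874250740951382 [-0.00623846  0.01141581]
top car z 0.01987010841929199
top fin 72 [-0.02105235 -0.08445716  0.04109156] [ 0.01985921 -0.06953374  0.06490565] [ 0.00177456 -0.0763856   0.0554921 ]
side bed z 0.01059847838647024 [-0.01097255  0.0112208 ]
side car z 0.019610301957267793
side fin 78 [-0.01792189 -0.08601445  0.04006187] [ 0.01608318 -0.06426866  0.06149685] [-0.00100149 -0.07169365  0.05156216]
```

View pics/ov_top.png

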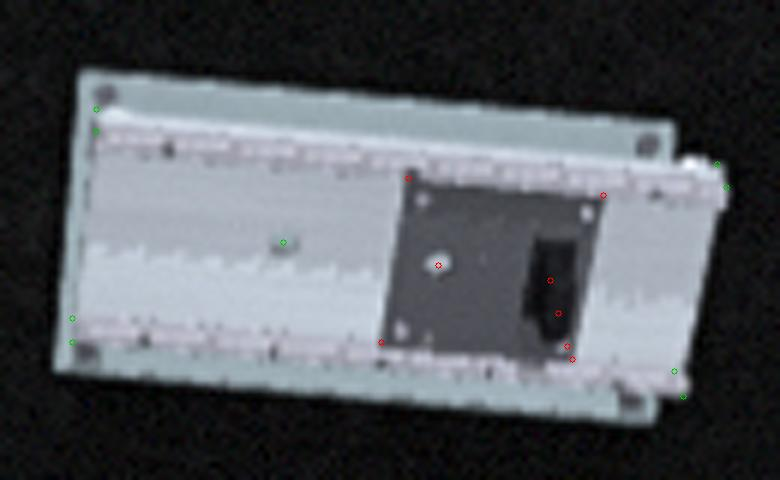

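The fit agrees with the depth data: bed face at z 0.0107 (should be 0.010), carriage at 0.0197 (should be 0.019), and yaw about -4.4° against -4.5° from the base. One edge landmark was a bad guess, so I drop it, then check IK for every planned pose before moving.

```bash
sed -i 's/^((0,.155,.01),0,(80,253)),\]/]/; s/,((-.06,.155,.01),0,(287,437))\]/]/' fit.py; python3 fit.py | grep -A1 -E "^(t|s|ts) \[|bed z"
cat >> h.py <<'E'
bed=np.load("bed.npy") if __import__("os").path.exists("bed.npy") else None
def bedR(yaw):
    cy,sy=np.cos(yaw),np.sin(yaw); c,s=np.cos(np.pi/6),.5
    return np.array([[cy,-sy,0],[sy,cy,0],[0,0,1]])@np.array([[c,0,-s],[0,1,0],[s,0,c]])
def bw(X): return np.array([bed[0],bed[1],.1])+bedR(bed[2])@np.array(X,float)
def tool(app,jaw):
    x=np.array(app,float);x/=np.linalg.norm(x); y=np.array(jaw,float); y-=x*(x@y); y/=np.linalg.norm(y)
    return np.stack([x,y,np.cross(x,y)],1)
def tcp(g,R): return np.array(g)+R[:,0]*.019   # grasp point -> TCP
TR=np.array([.5755,.2098]); TY=np.radians(5.8)
def down(yaw,s=1): return tool([0,0,-1],[-s*np.sin(yaw),s*np.cos(yaw),0])
E
python3 - <<'E'
from plant import env, status
from h import *
q0=np.array([-1.561,.313,1.498,0,1.331,-.223])
B=bedR(bed[2])
def t(n,g,R):
    q=env.ik(tcp(g,R),R); print(n,None if q is None else np.round(q,2))
for s in (1,-1):
    print("sign",s)
    for z in (.159,.3): t("tray",[*TR,z],down(TY,s))
    for z in (.057,.3): t("aside",[.42,.13,z],down(TY,s))
    t("pin",[*TR,.076],down(TY,s)); t("pinx",[*TR,.076],down(TY+np.pi/2,s))
    R=tool(-B[:,2],s*B[:,1]); Rx=tool(-B[:,2],s*B[:,0])
    for n,y in (("fin start",bed[3]-.055),("fin end",.027)):
        for h in (.044,.12): t(n+str(h),bw([0,y,h]),R); t(n+"x"+str(h),bw([0,y,h]),Rx)
    for h in (.043,.12,.2): t("pin at hole%g"%h,bw([0,.055,h]),R);t("pin at hole x%g"%h,bw([0,.055,h]),Rx)
E
```

```text
t [ 0.5243208  -0.21618845 -0.07671328 -0.02193903] -4.395346897084844
[[0.02, -0.23], [0.14, 0.49], [0.39, 1.34], [-0.33, -0.62], [-0.03, -0.81], [-0.19, 0.14]]
s [ 0.52353448 -0.21743926 -0.10004561 -0.0175267 ] -5.732191350602073
[[-0.08, -0.96], [-0.14, 0.33], [0.22, 0.34]]
ts [ 0.52452614 -0.21647977 -0.07900659 -0.02139237] -4.5267442133956
[[0.12, -0.34], [0.05, 0.42], [0.33, 1.26], [-0.39, -0.63], [-0.15, -0.9], [-0.32, 0.12], [0.04, -1.26], [0.23, -0.21], [0.13, 0.47]]
top bed z 0.01101463067038818 [-0.00523294  0.01149786]
top car z 0.019905656824751927
--
side bed z 0.010765526717355813 [-0.0089831   0.01125542]
side car z 0.019630134133208434
sign 1
tray [ 0.16  0.59  1.35 -0.    1.21 -1.51]
tray [ 0.16  0.49  1.13 -0.    1.52 -1.51]
aside [ 0.03  0.42  1.96 -0.    0.76 -1.64]
aside [ 0.03  0.09  1.66 -0.    1.39 -1.64]
pin [ 0.16  0.69  1.42 -0.    1.04 -1.51]
pinx None
fin start0.044 [-0.88  0.39  1.83  0.64  0.64 -2.84]
fin startx0.044 [-0.88  0.39  1.83  0.64  0.64 -1.27]
fin start0.12 [-0.95  0.23  1.85  0.57  0.79 -2.79]
fin startx0.12 [-0.95  0.23  1.85  0.57  0.79
[... 848 characters left out ...]
  0.3 ]
fin startx0.044 [-0.88  0.39  1.83  0.64  0.64  1.87]
fin start0.12 [-0.95  0.23  1.85  0.57  0.79  0.36]
fin startx0.12 [-0.95  0.23  1.85  0.57  0.79  1.93]
fin end0.044 [-0.7   0.31  1.96  0.62  0.53  0.46]
fin endx0.044 [-0.7   0.31  1.96  0.62  0.53  2.03]
fin end0.12 [-0.76  0.12  1.98  0.52  0.69  0.54]
fin endx0.12 [-0.76  0.12  1.98  0.52  0.69  2.11]
pin at hole0.043 [-0.65  0.29  1.98  0.6   0.49  0.52]
pin at hole x0.043 [-0.65  0.29  1.98  0.6   0.49  2.09]
pin at hole0.12 [-0.7   0.1   2.    0.5   0.66  0.61]
pin at hole x0.12 [-0.7   0.1   2.    0.5   0.66  2.18]
pin at hole0.2 [-0.77 -0.08  1.99  0.43  0.87  0.66]
pin at hole x0.2 [-0.77 -0.08  1.99  0.43  0.87  2.23]
```

All poses are reachable with the -1 jaw sign. Now the tray.

```bash
python3 - <<'E'
from plant import env, hand, status, cams
from h import *
def st(n):
    s=status.state(); print(n,round(s["time_s"],2),s["ee_pos"].round(4),s["ft_force"].round(2),round(s["gripper_width"],4))
R=down(TY,-1)
env.move_pose(tcp([*TR,.215],R),R); st("above")
hand.set_gripper(.05)
env.move_l(tcp([*TR,.159],R),velocity=.12); st("at")
hand.set_gripper(.0,25); st("grip")
env.move_l(tcp([*TR,.20],R),velocity=.12); st("lift")
c=cams.capture("side"); cv2.imwrite("pics/lift.png",c["frame"][:,:,::-1])
E
```

```text
above 3.09 [0.5757 0.2091 0.1961] [-0.29 -0.28  0.19] 0.088
at 4.42 [0.5758 0.2099 0.1407] [-0.27  0.63 -1.1 ] 0.0502
grip 5.08 [0.5755 0.2098 0.1401] [ 0.71 -0.3   0.7 ] 0.0112
lift 5.58 [0.5752 0.2097 0.1804] [-0.04 -0.56 -1.98] 0.0115
```

View pics/lift.png

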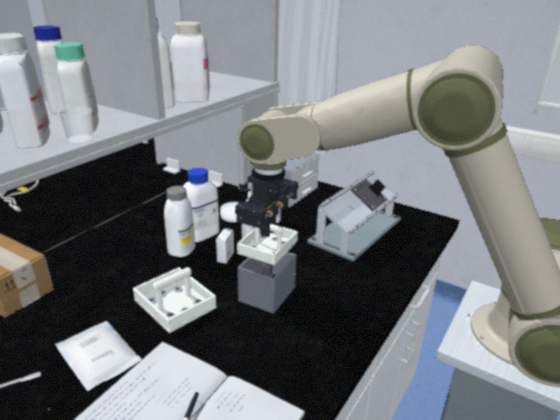

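The tray is gripped level above the box at (268,243), and the force reads -2 N, which matches its weight. Now I set it aside.

```bash
python3 - <<'E'
from plant import env, hand, status, cams
from h import *
def st(n):
    s=status.state(); print(n,round(s["time_s"],2),s["ee_pos"].round(4),s["ft_force"].round(2),round(s["gripper_width"],4))
R=down(TY,-1)
A=[.42,.13]
env.move_l(tcp([*A,.19],R),velocity=.25); st("over")
env.move_l(tcp([*A,.068],R),velocity=.2); st("low")
env.move_l(tcp([*A,.0575],R),velocity=.05); st("down")
hand.set_gripper(.04); st("open")
env.move_l(tcp([*A,.15],R),velocity=.25); st("up")
for n in ("top","side"):
    c=cams.capture(n); cv2.imwrite(f"pics/{n}1.png",c["frame"][:,:,::-1]); np.savez(f"{n}1.npz",**c)
E
```

```text
over 6.47 [0.4208 0.1302 0.1711] [ 0.23  0.4  -0.74] 0.0117
low 7.23 [0.4208 0.1302 0.0496] [-0.27 -0.01 -0.8 ] 0.0114
down 7.59 [0.42   0.13   0.0386] [-0.45  0.78 -2.34] 0.0115
open 8.18 [0.42   0.13   0.0385] [ 0.45 -0.41  0.07] 0.0399
up 8.7 [0.4199 0.13   0.131 ] [-0.    0.12 -0.91] 0.04
```

View pics/top1.png

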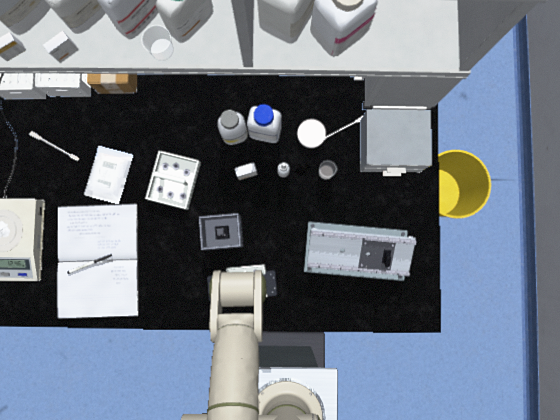

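View pics/side1.png

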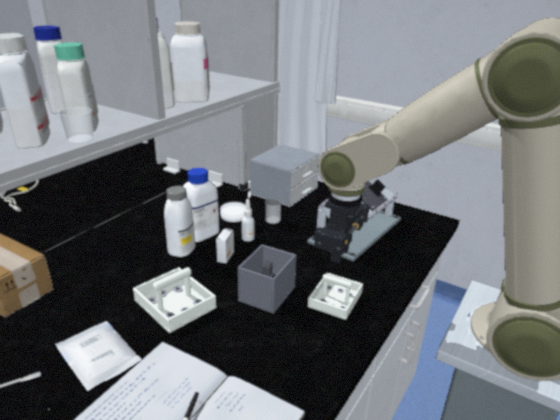

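The tray stands flat on the bench at (335,296) in the side view, and the pin is visible upright in the box at (268,268). In the top view its head is at (222,231). Next is the carriage: I grip the fin, slide it left to feel the end stop at +0.082, which gives a precise y reference, then come back to +0.055.

```bash
cat >> h.py <<'E'
def st(n):
    from plant import status
    s=status.state(); B=bedR(bed[2]); e=s["ee_pos"]-s["eef_rot"][:,0]*.019
    print(n,round(s["time_s"],2),"tcp",s["ee_pos"].round(4),"g_bed",((e-[bed[0],bed[1],.1])@B).round(4),"F_bed",(s["ft_force"]@B).round(1),"w",round(s["gripper_width"],4))
    return s
E
python3 - <<'E'
from plant import env, hand, status, cams
from h import *
B=bedR(bed[2]); R=tool(-B[:,2],-B[:,1]); y0=bed[3]-.055
env.move_pose(tcp(bw([0,y0,.15]),R),R); st("above")
env.move_l(tcp(bw([0,y0,.075]),R),velocity=.2)
env.move_l(tcp(bw([0,y0,.046]),R),velocity=.08); st("at")
hand.set_gripper(0,30); st("grip")
c=cams.capture("side"); cv2.imwrite("pics/fin.png",c["frame"][:,:,::-1])
E
```

```text
above 10.37 tcp [ 0.4535 -0.2866  0.2131] g_bed [ 0.     -0.0756  0.1496] F_bed [-0.6 -0.4 -1.3] w 0.0402
at 11.41 tcp [ 0.5051 -0.2916  0.1236] g_bed [ 0.0001 -0.0764  0.0462] F_bed [ 0.  -0.2 -0.1] w 0.0397
grip 11.92 tcp [ 0.505  -0.2916  0.1236] g_bed [ 0.0001 -0.0765  0.0462] F_bed [-0.3 -0.2  3.8] w 0.0134
```

View pics/fin.png

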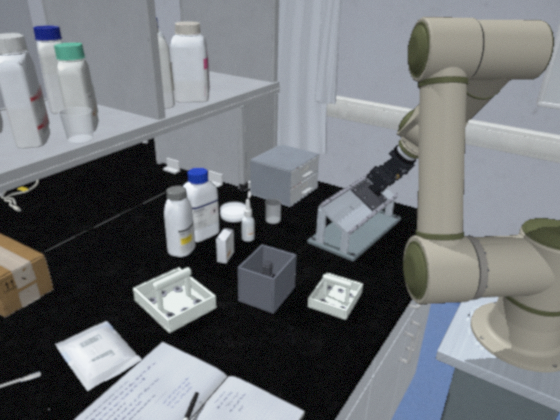

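The gripper is on the fin (width 13.4 mm for the 14 mm fin). Sliding it now.

```bash
python3 - <<'E'
from plant import env, hand, status, cams
from h import *
B=bedR(bed[2]); R=tool(-B[:,2],-B[:,1])
def to(y,v): env.move_l(tcp(bw([0,y,.046]),R),velocity=v)
to(-.03,.1); s=st("mid")
to(.021,.08); s=st("near")
for y in np.arange(.0225,.034,.0015):
    to(y,.05); s=st("step %.4f"%y)
    if abs(s["ft_force"]@B[:,1])>14: break
E
```

```text
mid 12.58 tcp [ 0.5087 -0.2447  0.1235] g_bed [ 0.     -0.0294  0.0462] F_bed [-0.9  4.   8.6] w 0.0139
near 13.37 tcp [ 0.5126 -0.1943  0.1236] g_bed [-0.      0.0212  0.0462] F_bed [-1.8  2.1 10.7] w 0.0136
step 0.0225 13.62 tcp [ 0.5127 -0.1934  0.1236] g_bed [0.     0.022  0.0462] F_bed [-3.4 -0.9 10.8] w 0.0139
step 0.0240 13.87 tcp [ 0.5128 -0.1922  0.1236] g_bed [-0.      0.0233  0.0462] F_bed [-3.4 -2.3 10.8] w 0.0138
step 0.0255 14.12 tcp [ 0.5129 -0.1907  0.1236] g_bed [-0.      0.0247  0.0462] F_bed [-4.6 -2.4 10.4] w 0.0138
step 0.0270 14.37 tcp [ 0.513  -0.1893  0.1236] g_bed [-0.      0.0262  0.0462] F_bed [-4.9 -2.5 10.9] w 0.0138
step 0.0285 14.62 tcp [ 0.5131 -0.1882  0.1236] g_bed [-0.      0.0273  0.0462] F_bed [-5.2 -6.1 10. ] w 0.0138
step 0.0300 14.87 tcp [ 0.5131 -0.1881  0.1236] g_bed [0.     0.0274 0.0463] F_bed [ -8.  -14.    8.8] w 0.0136
step 0.0315 15.12 tcp [ 0.5132 -0.1881  0.1237] g_bed [0.0001 0.0275 0.0463] F_bed [-11.2 -22.3   7. ] w 0.0137
```

The end stop is at g_bed y = 0.0274, where +0.082 predicts 0.0270. So the vision estimate is only about +0.4 mm off along the bed. Moving back to +0.055.

```bash
python3 - <<'E'
from plant import env, hand, status, cams
from h import *
B=bedR(bed[2]); R=tool(-B[:,2],-B[:,1])
def to(y,v): env.move_l(tcp(bw([0,y,.046]),R),velocity=v)
to(.0003,.06); s=st("back")
err=s and None
env.hold(.15); s=st("hold")
e=s["ee_pos"]-s["eef_rot"][:,0]*.019; y=((e-[bed[0],bed[1],.1])@B)[1]
if abs(y-.0004)>.0003: to(.0003-(y-.0004),.03); st("corr")
hand.set_gripper(.034); st("open")
env.move_l(tcp(bw([0,0,.095]),R),velocity=.2); st("up")
# jaws along x
Rx=tool(-B[:,2],-B[:,0])
env.move_pose(tcp(bw([0,.0004,.095]),Rx),Rx)
hand.set_gripper(.06)
env.move_l(tcp(bw([0,.0004,.050]),Rx),velocity=.12); st("at x")
hand.set_gripper(.0,8); st("gripx"); env.hold(.2); st("gripx")
E
```

```text
back 15.78 tcp [ 0.511  -0.2158  0.1236] g_bed [ 0.     -0.0004  0.0462] F_bed [-2.6 -2.2 10.5] w 0.0132
hold 15.93 tcp [ 0.511  -0.2158  0.1236] g_bed [ 0.     -0.0004  0.0462] F_bed [-2.3 -2.   8.2] w 0.0139
corr 16.18 tcp [ 0.511  -0.2152  0.1236] g_bed [0.     0.0002 0.0462] F_bed [-4.2 -2.6  8.6] w 0.0137
open 16.67 tcp [ 0.5112 -0.2143  0.1233] g_bed [-0.      0.0012  0.0459] F_bed [0.5 1.1 0.2] w 0.0339
up 17.06 tcp [ 0.4868 -0.2137  0.1659] g_bed [ 0.0001 -0.0002  0.095 ] F_bed [-0.4 -0.3 -0.7] w 0.0339
at x 19.54 tcp [ 0.5091 -0.2149  0.1271] g_bed [0.0001 0.0004 0.0502] F_bed [0.7 0.  0.1] w 0.0598
gripx 20.07 tcp [ 0.5074 -0.2145  0.1259] g_bed [-0.0018  0.0006  0.0501] F_bed [-12.5  -1.8   9.2] w 0.0359
gripx 20.27 tcp [ 0.5074 -0.2145  0.1259] g_bed [-0.0019  0.0006  0.05  ] F_bed [-12.6  -1.7   9.7] w 0.0363
```

```bash
python3 - <<'E'
from plant import env, hand, status, cams
from h import *
B=bedR(bed[2]); Rx=tool(-B[:,2],-B[:,0])
env.move_l(tcp(bw([-.0019,.0004,.050]),Rx),velocity=.02); env.hold(.1); st("c1")
env.move_l(tcp(bw([-.0029,.0004,.050]),Rx),velocity=.02); env.hold(.1); st("c2")
E
```

```text
c1 20.62 tcp [ 0.5073 -0.2146  0.126 ] g_bed [-0.002   0.0005  0.0502] F_bed [-1.4  1.1  3.1] w 0.0357
c2 20.97 tcp [ 0.5073 -0.2147  0.126 ] g_bed [-0.0021  0.0004  0.0502] F_bed [ 4.9  2.1 -2.1] w 0.0359
```

The fin centre is at bed x = -2.0 mm in my frame: the force crosses zero there and the width of 36 mm matches the fin. I'll correct the hole by that. Now I measure the pin head and box rim from the pictures taken after the tray was lifted.

```bash
python3 - <<'E'
from h import *
for n in ("top","side"):
    c=dict(np.load(n+"1.npz")); W=cloud(c)
    near=(abs(W[...,0]-.575)<.075)&(abs(W[...,1]-.21)<.085)
    m=near&(W[...,2]>.090)&(W[...,2]<.115)
    # ring vs pin
    d=np.hypot(W[...,0]-.575,W[...,1]-.21)
    pin=near&(d<.022)&(W[...,2]>.085)&(W[...,2]<.107); q=W[pin]
    rim=m&(d>.04); r=W[rim]
    print(n,"pin",len(q),q.mean(0).round(4),np.median(q[:,2]).round(4),cv2.minAreaRect(q[:,:2].astype(np.float32)))
    print("rim",len(r),np.median(r[:,2]).round(4),cv2.minAreaRect(r[:,:2].astype(np.float32)))
c=dict(np.load("top1.npz")); s=cv2.resize(c["frame"][200:265,185:260],None,fx=8,fy=8,interpolation=cv2.INTER_CUBIC)
ctr=lambda X:((proj(c,X)[0]-[185,200]+.5)*8-.5).round().astype(int)
s=s[:,:,::-1].copy()
cs,sn=np.cos(TY),np.sin(TY)
for a in(-.01,.01):
    for b in (-.01,.01): cv2.circle(s,tuple(map(int,ctr([TR[0]+cs*a-sn*b,TR[1]+sn*a+cs*b,.096]))),3,(0,0,255),1)
for a in(-.05,.05):
    for b in (-.06,.06): cv2.circle(s,tuple(map(int,ctr([TR[0]+cs*a-sn*b,TR[1]+sn*a+cs*b,.102]))),3,(0,255,0),1)
cv2.imwrite("pics/pinzoom.png",s)
E
```

```text
top pin 43 [0.5752 0.2096 0.0948] 0.0956 ((0.5754527449607849, 0.20971150696277618), (0.019470684230327606, 0.019601449370384216), 10.490528106689453)
rim 264 0.1014 ((0.57569420337677, 0.20993158221244812), (0.10028993338346481, 0.12128010392189026), 5.688165664672852)
side pin 67 [0.5737 0.2133 0.093 ] 0.0938 ((0.5741041302680969, 0.21020235121250153), (0.02280600368976593, 0.019775889813899994), 87.888427734375)
rim 606 0.0982 ((0.575692892074585, 0.21036240458488464), (0.10346740484237671, 0.12637093663215637), 6.164239883422852)
```

View pics/pinzoom.png

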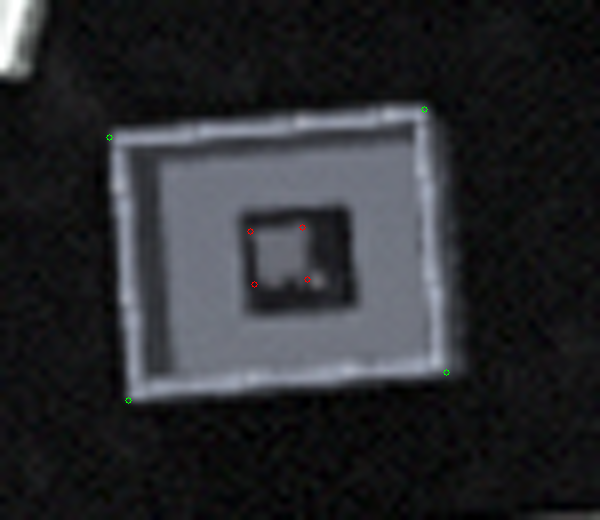

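The pin head (top 0.0956) and rim (0.1014) match the given 0.096 and 0.102, and both are centred at about (0.5755, 0.2098). I'll centre the pin with the jaws along box x first, then take the final grip along y.

```bash
python3 - <<'E'
from plant import env, hand, status, cams
from h import *
B=bedR(bed[2]); Rx=tool(-B[:,2],-B[:,0])
hand.set_gripper(.056)
env.move_l(tcp(bw([-.002,.0004,.15]),Rx),velocity=.3); st("up")
Rp=down(TY+np.pi/2,-1); P=[.5755,.2098]
env.move_pose(tcp([*P,.17],Rp),Rp); st("over box")
hand.set_gripper(.040)
env.move_l(tcp([*P,.077],Rp),velocity=.2); s=st("at pin")
hand.set_gripper(0,6); env.hold(.1); s=st("gripped")
ax=Rp[:,1]; print("tool offset along jaw",(s["ee_pos"]-[*P,.058])@ax,"F jaw",s["ft_force"]@ax, "ax",ax)
E
```

```text
up 21.93 tcp [ 0.4574 -0.2109  0.2128] g_bed [-0.0019  0.0003  0.1503] F_bed [-0.4 -0.3 -1.1] w 0.0559
over box 23.68 tcp [0.5756 0.2092 0.1506] g_bed [0.0498 0.4284 0.0516] F_bed [-0.6  0.1  0.1] w 0.0563
at pin 24.73 tcp [0.5761 0.2099 0.059 ] g_bed [ 0.0044  0.4291 -0.0279] F_bed [ 0.5  0.8 -0.1] w 0.04
gripped 25.27 tcp [0.5759 0.2099 0.0589] g_bed [ 0.0042  0.4291 -0.0279] F_bed [ 2.  -0.7  5.5] w 0.0201
tool offset along jaw 0.0003956396819651428 F jaw -1.0847070078784782 ax [0.99488071 0.1010563  0.        ]
```

The pin is centred in x with only a 1 N jaw force. I'll rotate 90° in place and take the final grip.

```bash
python3 - <<'E'
from plant import env, hand, status, cams
from h import *
P=[.5758,.2098]
hand.set_gripper(.040)
Ry=down(TY,-1)
env.move_pose(tcp([*P,.0775],Ry),Ry); st("rot")
hand.set_gripper(0,10); env.hold(.1); s=st("g10"); ax=Ry[:,1]; print((s["ee_pos"]-[*P,.058])@ax,"F jaw",s["ft_force"]@ax)
hand.set_gripper(0,40); s=st("g40")
env.move_l(tcp([*P,.20],Ry),velocity=.2); st("lift")
for n in ("top","side"):
    c=cams.capture(n); cv2.imwrite(f"pics/{n}2.png",c["frame"][:,:,::-1]); np.savez(f"{n}2.npz",**c)
E
```

```text
rot 27.15 tcp [0.5758 0.2098 0.0585] g_bed [ 0.0039  0.429  -0.0282] F_bed [ 0.2 -0.   0.6] w 0.04
g10 27.68 tcp [0.5758 0.2098 0.0585] g_bed [ 0.0039  0.429  -0.0282] F_bed [-0.2  0.4  0.2] w 0.0201
-1.6692654490708384e-06 F jaw -0.45823503244659003
g40 27.9 tcp [0.5758 0.2098 0.0585] g_bed [ 0.0039  0.429  -0.0282] F_bed [ 0.9 -0.2  0.1] w 0.0196
lift 28.66 tcp [0.5752 0.2097 0.1796] g_bed [0.064  0.4289 0.0769] F_bed [-0.9  0.5 -1.9] w 0.0194
```

View pics/side2.png

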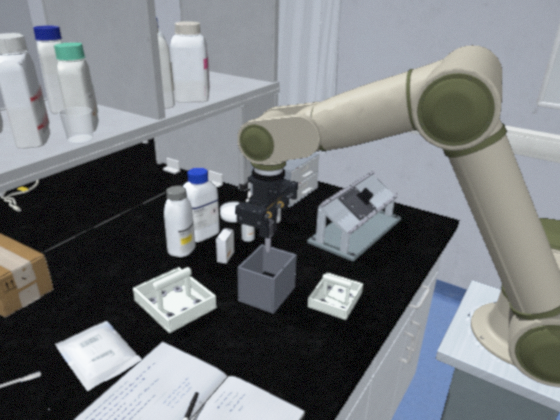

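View pics/top2.png

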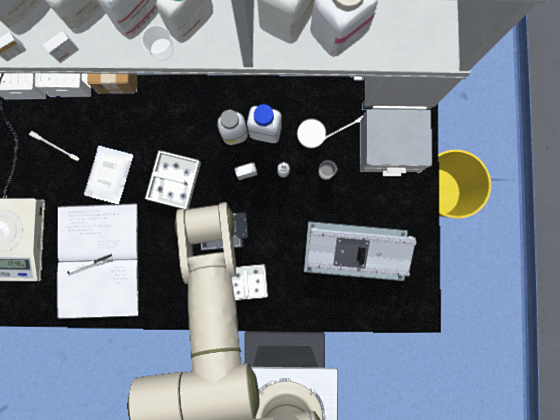

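The pin hangs straight under the gripper with its nose at about (268,245). The carriage is now further left in the top view, with the fin at (362,258). I check the hole alignment in a zoom, then carry the pin over.

```bash
python3 - <<'E'
from plant import env, hand, status, cams
from h import *
Ry=down(TY,-1); B=bedR(bed[2]); R=tool(-B[:,2],-B[:,1])
c=dict(np.load("top2.npz")); s=cv2.resize(c["frame"][215:285,300:420],None,fx=6,fy=6,interpolation=cv2.INTER_CUBIC)[:,:,::-1].copy()
for X,col in (((-.0024,.0554,.019),(0,0,255)),((-.002,.0004,.057),(0,255,0))):
    u=(proj(c,bw(X))[0]-[300,215]+.5)*6-.5; cv2.circle(s,tuple(int(v) for v in u.round()),12,col,1)
cv2.imwrite("pics/align.png",s)
P=[.5758,.2098]
env.move_l(tcp([*P,.26],Ry),velocity=.3)
env.move_pose(tcp(bw([-.0024,.0554,.17]),R),R); st("over")
env.move_l(tcp(bw([-.0024,.0554,.102]),R),velocity=.15); env.hold(.1); st("12mm above")
c=cams.capture("side"); np.savez("side3.npz",**c)
s=cv2.resize(c["frame"][140:260,290:430],None,fx=5,fy=5,interpolation=cv2.INTER_CUBIC)
cv2.imwrite("pics/side3.png",s[:,:,::-1])
E
```

```text
over 30.55 tcp [ 0.4519 -0.1548  0.2295] g_bed [-0.0022  0.0557  0.1697] F_bed [-0.2 -0.7 -0.6] w 0.0196
12mm above 31.25 tcp [ 0.4856 -0.1579  0.1716] g_bed [-0.0018  0.0553  0.1027] F_bed [-0.6  0.2 -0.6] w 0.0197
```

View pics/align.png

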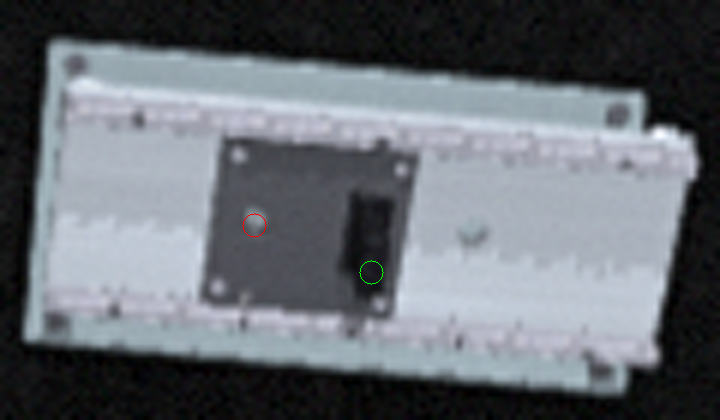

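View pics/side3.png

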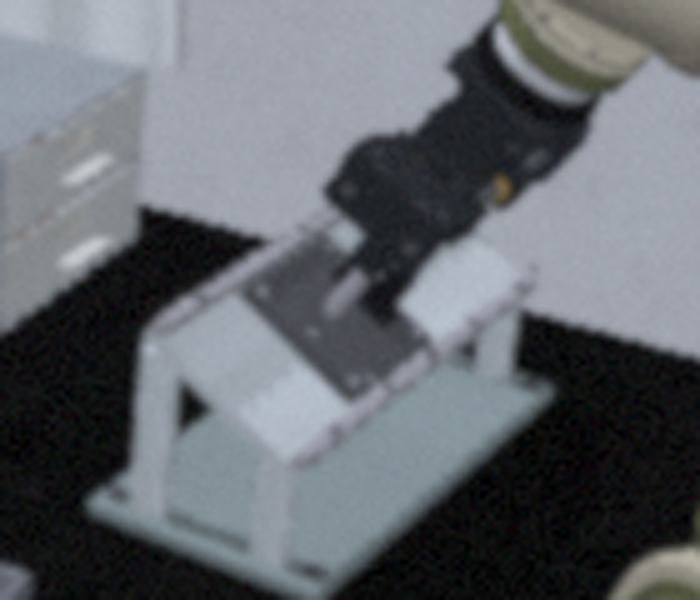

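In the top zoom the carriage hole is at (256,221) with the light base showing through, so the holes are lined up. In the side zoom the nose at (328,313) points at the hole at (313,331). Lowering with force checks.

```bash
python3 - <<'E'
from plant import env, hand, status, cams
from h import *
B=bedR(bed[2]); R=tool(-B[:,2],-B[:,1])
st("settled")
for h in (.094,.090,.087,.084,.081):
    env.move_l(tcp(bw([-.0024,.0554,h]),R),velocity=.06); s=st("h %.3f"%h)
    if np.linalg.norm(s["ft_force"]@B[:,2])>8: break
E
```

```text
settled 31.3 tcp [ 0.4856 -0.158   0.1717] g_bed [-0.0018  0.0553  0.1028] F_bed [-0.4 -0.5 -0.2] w 0.0197
h 0.094 31.58 tcp [ 0.4894 -0.1581  0.1635] g_bed [-0.0025  0.0554  0.0938] F_bed [ 0.2 -1.4 -0.6] w 0.0197
h 0.090 31.83 tcp [ 0.4914 -0.1582  0.1601] g_bed [-0.0025  0.0555  0.0898] F_bed [-0.2 -0.2 -0.5] w 0.0196
h 0.087 32.08 tcp [ 0.4929 -0.1584  0.1575] g_bed [-0.0025  0.0554  0.0869] F_bed [-0.7 -0.8 -0.2] w 0.0193
h 0.084 32.33 tcp [ 0.4944 -0.1585  0.1549] g_bed [-0.0025  0.0554  0.0839] F_bed [-0.5 -0.6 -0.3] w 0.0193
h 0.081 32.58 tcp [ 0.4959 -0.1586  0.1523] g_bed [-0.0025  0.0554  0.0808] F_bed [-0.6  0.4 -0.4] w 0.0198
```

No contact force with the nose about 8 mm below the face, so it's in the carriage hole. Continuing through the bed.

```bash
python3 - <<'E'
from plant import env, hand, status, cams
from h import *
B=bedR(bed[2]); R=tool(-B[:,2],-B[:,1])
for h in (.078,.075,.070,.064,.058,.052,.048,.046,.045,.044,.043):
    env.move_l(tcp(bw([-.0024,.0554,h]),R),velocity=.06); s=st("h %.3f"%h); f=s["ft_force"]@B
    if abs(f[2])>10 or np.hypot(f[0],f[1])>10: break
E
```

```text
h 0.078 32.83 tcp [ 0.4974 -0.1587  0.1497] g_bed [-0.0025  0.0554  0.0778] F_bed [-0.7  0.1 -0.9] w 0.0192
h 0.075 33.08 tcp [ 0.4989 -0.1588  0.1471] g_bed [-0.0025  0.0555  0.0748] F_bed [ 0.4  0.7 -1.6] w 0.02
h 0.070 33.33 tcp [ 0.5014 -0.159   0.1426] g_bed [-0.0026  0.0555  0.0697] F_bed [ 0.3  0.  -0.3] w 0.0194
h 0.064 33.58 tcp [ 0.5044 -0.1592  0.1374] g_bed [-0.0026  0.0555  0.0637] F_bed [-1.3 -0.1 -1.1] w 0.0197
h 0.058 33.83 tcp [ 0.5074 -0.1595  0.1322] g_bed [-0.0026  0.0555  0.0577] F_bed [-0.1  0.  -0.7] w 0.02
h 0.052 34.08 tcp [ 0.5104 -0.1597  0.127 ] g_bed [-0.0026  0.0555  0.0517] F_bed [ 0.3  0.3 -0.3] w 0.0195
h 0.048 34.33 tcp [ 0.5124 -0.1599  0.1237] g_bed [-0.0025  0.0554  0.0478] F_bed [-0.  -0.3 -0.3] w 0.0197
h 0.046 34.58 tcp [ 0.5134 -0.16    0.1221] g_bed [-0.0024  0.0554  0.0459] F_bed [-0.5 -0.9 -2.4] w 0.0198
h 0.045 34.83 tcp [ 0.5137 -0.1601  0.1219] g_bed [-0.0023  0.0554  0.0456] F_bed [-3.9  0.3 12.7] w 0.0197
```

Shoulder contact: 12.7 N along the normal at 0.0456, within 1 mm of the expected seat. Releasing and checking.

```bash
python3 - <<'E'
from plant import env, hand, status, cams
from h import *
B=bedR(bed[2]); R=tool(-B[:,2],-B[:,1])
hand.set_gripper(.044); st("open")
env.move_l(tcp(bw([-.0024,.0554,.14]),R),velocity=.25); st("up")
Ry=down(TY,-1)
env.move_pose(tcp([.42,.13,.15],Ry),Ry); st("over tray")
for n,sl in (("top",(215,285,300,420)),("side",(140,260,290,430))):
    c=cams.capture(n); np.savez(f"{n}4.npz",**c); a,b,e,f=sl
    cv2.imwrite(f"pics/{n}4.png",cv2.resize(c["frame"][a:b,e:f],None,fx=5,fy=5,interpolation=cv2.INTER_CUBIC)[:,:,::-1])
    L=(cloud(c)-[bed[0],bed[1],.1])@B
    d=np.hypot(L[...,0],L[...,1]-.0554); m=(d<.02)&(L[...,2]>.03)&(L[...,2]<.09); q=L[m]
    print(n,len(q),q.mean(0).round(4),"top z",np.percentile(q[:,2],[50,75,90]).round(4))
E
```

```text
open 35.37 tcp [ 0.5139 -0.1601  0.1213] g_bed [-0.0024  0.0554  0.0449] F_bed [-0.8  0.3 -0.7] w 0.0443
up 35.9 tcp [ 0.4666 -0.1564  0.2031] g_bed [-0.0026  0.0554  0.1395] F_bed [-0.2  0.1  0.5] w 0.0441
over tray 37.04 tcp [0.4202 0.1296 0.1305] g_bed [-0.089   0.3368  0.1085] F_bed [-0.2  0.3 -0.6] w 0.0441
top 86 [0.0012 0.0566 0.0538] top z [0.0585 0.0634 0.0653]
side 14 [-0.0088  0.0539  0.0606] top z [0.0618 0.0628 0.065 ]
```

View pics/side4.png

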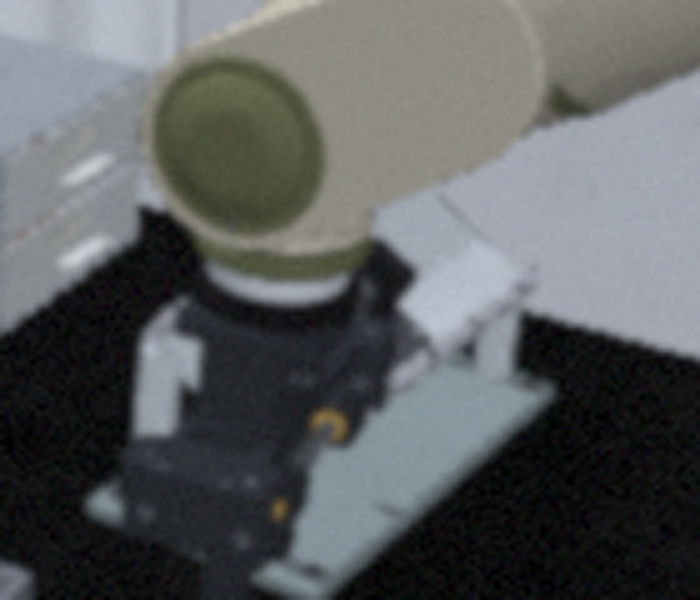

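View pics/top4.png

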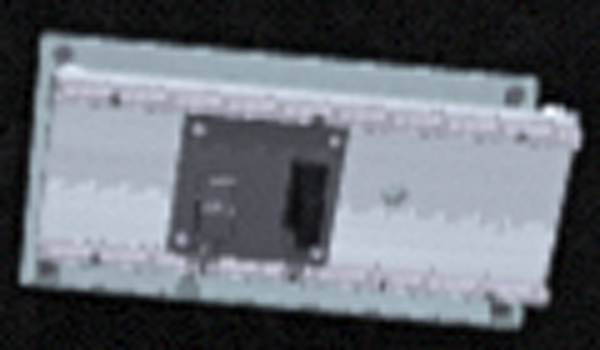

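In the top view the pin head stands at (215,205) on the carriage with its top at about 0.064 in the bed frame (expected 0.063), so the pin is home. The arm blocks the side view, so I recheck that later. Now the tray goes back.

```bash
python3 - <<'E'
from plant import env, hand, status, cams
from h import *
R=down(TY,-1); A=[.42,.13]
env.move_l(tcp([*A,.0575],R),velocity=.12); st("at")
hand.set_gripper(0,25); st("grip")
env.move_l(tcp([*A,.20],R),velocity=.2); s=st("lift")
env.move_l(tcp([*TR,.20],R),velocity=.2); st("over")
env.move_l(tcp([*TR,.166],R),velocity=.1); st("near")
env.move_l(tcp([*TR,.1600],R),velocity=.03); st("down")
env.move_l(tcp([*TR,.1592],R),velocity=.03); st("down2")
c=cams.capture("side"); cv2.imwrite("pics/place.png",cv2.resize(c["frame"][160:320,200:440],None,fx=3,fy=3,interpolation=cv2.INTER_CUBIC)[:,:,::-1])
E
```

```text
at 38.07 tcp [0.4204 0.1299 0.039 ] g_bed [-0.1346  0.3371  0.0292] F_bed [-0.   0.2  0.2] w 0.0438
grip 38.66 tcp [0.4201 0.13   0.0386] g_bed [-0.135   0.3372  0.0291] F_bed [-0.2  0.   2.6] w 0.0118
lift 39.52 tcp [0.4194 0.13   0.1799] g_bed [-0.0649  0.3371  0.1517] F_bed [-1.2  0.1 -1.4] w 0.0117
over 40.55 tcp [0.5749 0.2096 0.1805] g_bed [0.0642 0.4287 0.0779] F_bed [-1.1 -1.  -1.4] w 0.0117
near 41.04 tcp [0.5755 0.2097 0.1474] g_bed [0.0481 0.4289 0.0489] F_bed [-1.4  0.3 -1.7] w 0.0116
down 41.39 tcp [0.5755 0.2098 0.141 ] g_bed [0.0449 0.429  0.0434] F_bed [-0.9  0.5 -1.1] w 0.0117
down2 41.64 tcp [0.5757 0.2099 0.1407] g_bed [0.0448 0.429  0.043 ] F_bed [0.2 0.5 2.8] w 0.0117
```

View pics/place.png

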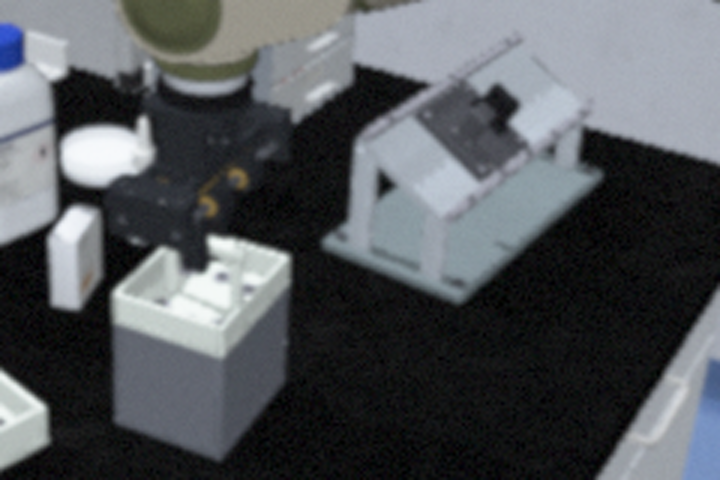

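The tray is resting flat on the box (2.8 N contact). The pin head is hard to make out against the carriage here, so I release, retreat and check both.

```bash
python3 - <<'E'
from plant import env, hand, status, cams
from h import *
R=down(TY,-1); B=bedR(bed[2])
hand.set_gripper(.04); st("open")
env.move_l(tcp([*TR,.25],R),velocity=.25)
# retreat clear of both views
env.move_pose(tcp([.38,.16,.30],R),R); st("away")
for n,sl in (("top",(195,290,180,430)),("side",(160,255,290,410))):
    c=cams.capture(n); np.savez(f"{n}5.npz",**c); a,b,e,f=sl
    k=3 if n=="top" else 6
    cv2.imwrite(f"pics/{n}5.png",cv2.resize(c["frame"][a:b,e:f],None,fx=k,fy=k,interpolation=cv2.INTER_CUBIC)[:,:,::-1])
    W=cloud(c); L=(W-[bed[0],bed[1],.1])@B
    d=np.hypot(L[...,0],L[...,1]-.0554); m=(d<.02)&(L[...,2]>.027)&(L[...,2]<.09); q=L[m]
    print(n,len(q),q.mean(0).round(4),"top z",np.percentile(q[:,2],[50,75,90]).round(4))
    m=(abs(W[...,0]-.575)<.08)&(abs(W[...,1]-.21)<.09)
    t=W[m&(W[...,2]>.12)&(W[...,2]<.14)]; r=cv2.minAreaRect(t[:,:2].astype(np.float32)); print("tray rim z",np.median(t[:,2]),r)
    A=np.c_[t[:,:2]-t[:,:2].mean(0),np.ones(len(t))]; print("tilt",np.linalg.lstsq(A,t[:,2],rcond=None)[0])
    bb=W[m&(W[...,2]>.155)&(W[...,2]<.18)]; print("bar",cv2.minAreaRect(bb[:,:2].astype(np.float32)))
E
```

```text
open 42.27 tcp [0.5755 0.2098 0.1402] g_bed [0.0445 0.429  0.0427] F_bed [ 1.1 -0.8  1.4] w 0.0398
away 43.63 tcp [0.3807 0.16   0.2805] g_bed [-0.0501  0.364   0.2593] F_bed [ 0.5 -0.4 -0.4] w 0.04
top 88 [0.0017 0.0568 0.0537] top z [0.0576 0.0637 0.0668]
tray rim z 0.12900066408604602 ((0.5755812525749207, 0.21010175347328186), (0.10011503100395203, 0.12098480015993118), 5.423725605010986)
tilt [ 0.00056389 -0.00154883  0.12890356]
bar ((0.5748265981674194, 0.20953726768493652), (0.07323158532381058, 0.01209105271846056), 6.378478527069092)<stdin>:14: RuntimeWarning: Mean of empty slice.
  ret = um.true_divide(
Traceback (most recent call last):
IndexError: index -1 is out of bounds for axis 0 with size 0
```

View pics/side5.png

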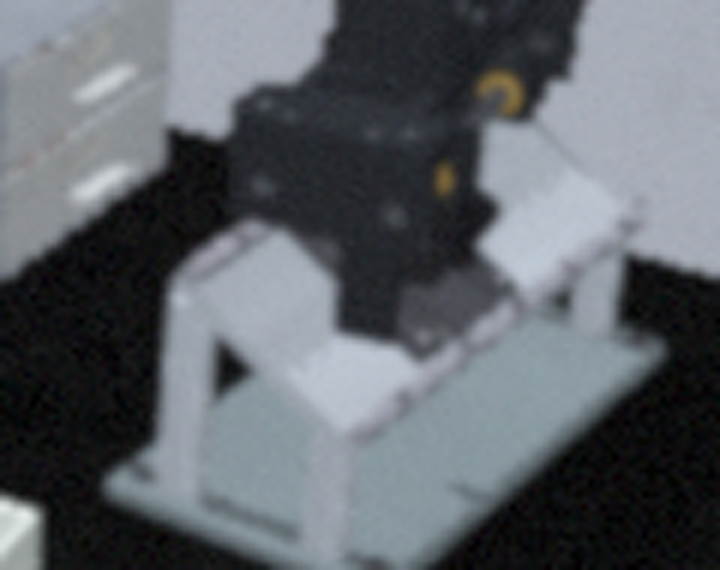

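View pics/top5.png

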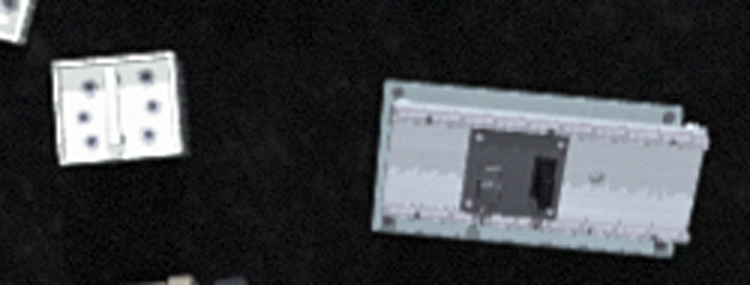

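The tray is flat and square on the rim: centred at (0.5756,0.2101), tilt about 0.002, same angle as before. The arm still hides the pin in the side view, so I move it out of the way once more.

```bash
python3 - <<'E'
from plant import env, hand, status, cams
from h import *
B=bedR(bed[2]); s=status.state(); q=s["q"].copy(); q[0]=1.3; env.move_j(q); st("away")
c=cams.capture("side"); np.savez("side6.npz",**c)
im=cv2.resize(c["frame"][160:255,290:410],None,fx=6,fy=6,interpolation=cv2.INTER_CUBIC)[:,:,::-1].copy()
cv2.imwrite("pics/side6.png",im)
h0=bw([-.0024,.0554,0]);n=B[:,2]
for z,col in ((.019,(0,255,0)),(.063,(0,0,255)),(-.026,(255,0,0))):
    u=(proj(c,h0+n*z)[0]-[290,160]+.5)*6-.5; cv2.circle(im,tuple(int(v) for v in u.round()),6,col,1)
cv2.imwrite("pics/side6o.png",im)
cv2.imwrite("pics/side6full.png",c["frame"][:,:,::-1])
L=(cloud(c)-[bed[0],bed[1],.1])@B
d=np.hypot(L[...,0],L[...,1]-.0554); m=(d<.02)&(L[...,2]>.027)&(L[...,2]<.09); q=L[m]
print(len(q),q.mean(0).round(4),np.percentile(q[:,2],[50,75,90,97]).round(4))
for n in ("top",):
    c0=dict(np.load("top0.npz")); c1=cams.capture("top")
    d=np.abs(c1["frame"][100:200,220:350].astype(int)-c0["frame"][100:200,220:350].astype(int)).max(2); print("bystander diff px>60:",(d>60).sum())
E
```

```text
away 45.42 tcp [-0.0054  0.4132  0.2803] g_bed [-0.4008  0.5859  0.4616] F_bed [0.1 0.3 0.2] w 0.0401
99 [-0.0037  0.0629  0.0501] [0.0523 0.0611 0.0642 0.0657]
bystander diff px>60: 0
```

View pics/side6o.png

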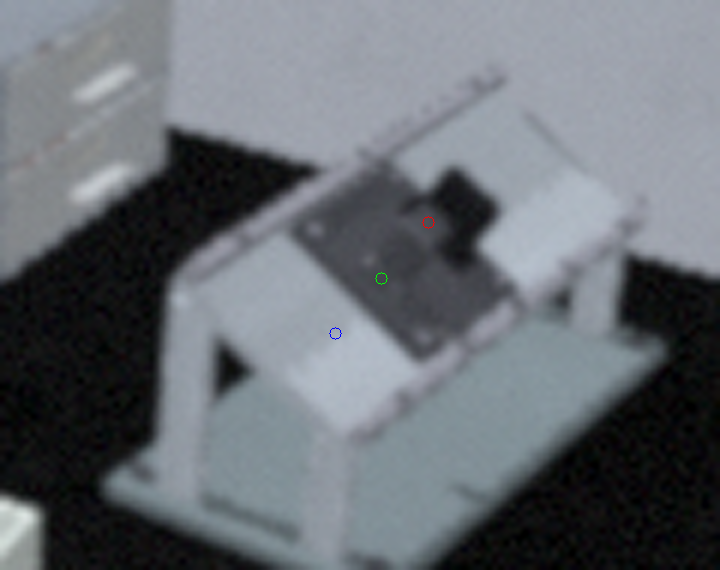

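View pics/side6full.png

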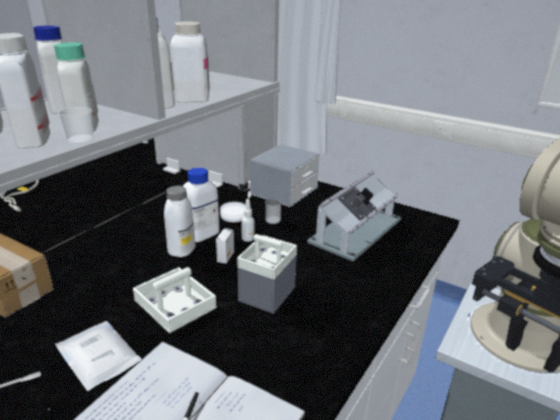

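The head stands on the carriage at about (430,220). Both cameras put its top at 0.064–0.065 in the bed frame, against 0.063 expected plus their usual +0.7 mm bias. The tray is on its box and the bystanders haven't moved (no changed pixels). Handing in.

```bash
python3 - <<'E'
from plant import env, status
env.close_job(); print(status.state()["time_s"])
E
```

```text
the job is handed in; nothing more can be done
the job is handed in; nothing more can be done
```

The job is done and handed in, at about 45.5 s of the 72 s allowed. The hand-in call gives no verdict.

**What I did:**
- Set the tray aside level on the bench.
- Slid the carriage to its end stop to get a reference, then back to +0.055.
- Centred and gripped the pin, and drove it through both holes until the shoulder seated (about 13 N).
- Put the tray back on the box and moved the arm clear.

**Last checks:**
- **Pin:** the head top is 64–65 mm above the bed's underside in both cameras. Fully home should read 63 mm, and the cameras read about 0.7 mm high.
- **Carriage:** its position at release, by touch, is within about 0.5 mm of +0.055.
- **Tray:** its rim is level to about 0.002 rad, within 1 mm of the box centre, and at the same angle as at the start.
- **Bystanders:** the beaker, bottle and carton showed no pixel change in the top view.

**Disagreements:**
- The camera estimate of the bed was 2 mm off up the slope and 0.4 mm off along it. I corrected both by touch before inserting the pin.
- The first bed-plane fit gave a yaw of about -10° because the raised carriage spoiled it. I discarded it for -4.5°, which matched the base outline.
- In the side view the pin's dark head is hard to see against the carriage, so that check rests on depth readings and the force at seating. I did not measure the pin's tilt.

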